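Gauge and sort the carving blanks

ROBOT

A 7-joint arm with a two-finger parallel gripper is mounted at the origin on the work surface. World frame = base frame: x ahead of the robot, y to its left, z up, the work surface at z = 0. Lengths are in m, angles in degrees, forces in N, time in s.
With the tool pointing down it reaches from about 0.425 to 0.825 m from the base axis. Payload 3.6 kg.
Tool frame: the origin (TCP) lies at the very end of the fingers, on their centre line; the grasp point (between the pads) lies env.grasp_offset behind it (env.grasp_offset is the distance from the TCP to the grasp point, in m); z points along the fingers, y is the line along which they close (so a half turn about z gives the same grasp; the last joint's range is limited). The gripper opens to 93 mm and grips with 3 to 60 N. Pads are 15 mm wide; open, the fingers measure 128 mm over their backs; the gripper's body (75 mm by 188 mm) begins 65 mm behind the grasp point.
Start: joints at [68.669, 35.231, -0.722, 81.555, 0.464, 63.22, -2.315], TCP at [0.22, -0.611, 0.219] pointing down, gripper open.
Joint ranges: [-178.69, 178.69], [-17.37, 117.87], [-77.05, 75.6], [15.02, 138.74], [-78.02, 258.01], [0.78, 113.62], [-162.83, 162.83]. Speed limits (degrees/s): [159.86, 159.86, 180, 180, 180, 180, 180].

INTERFACE

Orientations are given as [roll, pitch, yaw] about the fixed x, y, z axes, in that order (R = Rz(yaw) Ry(pitch) Rx(roll)).
In Python, from workcell import env gives the robot as it stands. Calls block until the motion is done:
- env.movep(position, orientation): joint-space move of the TCP to a pose.
- env.servo_line(position, rot=None, v=0.15, max_force=None): straight line of the TCP; rot=None keeps the orientation; v is the mean speed in m/s. With max_force (N) it stops when the force on the tool has changed by that much, and returns True; else False.
- env.goto_joints(angles): joint-space move.
- env.gripper_to(opening, force=None): finger opening in m; force is the grip in N (None keeps the last); returns when the fingers have stopped.
- env.hold(seconds).
- env.inverse_kinematics(position, orientation): joint angles nearest the present ones, or None.
- env.read_camera(name): name is "side" or "top" or "wrist"; returns a dict with "image" (384x512x3 uint8, blue, green, red), "depth" (384x512 float32, m along the optical axis (not along the pixel's ray), 0 where there is no reading), "vfov" (degrees; the focal length in pixels is half the picture's height over the tangent of half this angle, whatever the lens; pixels are square), "cx", "cy" (the principal point, pixels), "R" (3x3) and "t" (3): a world point X has camera coordinates R X + t; the wrist camera has in their place "T_tool_cam" (4x4, takes a point from camera to tool coordinates, whose origin is the TCP and whose axes are the flange's). Camera axes: x right, y down, z forward; pixel columns grow to the right and rows downward; lengths in m; the calibration is good to about 2 mm. A picture is of the moment at which its call begins: read the wrist's pose just before it.
A pose or a line that the arm cannot do raises env.IKError and nothing moves.
- env.job_done(): hands the job in; it is judged then, once.
Readings, each from a call of its own:
- env.get_time(): time.
- env.get_q(): joint angles.
- env.get_qd(): joint speeds.
- env.get_joint_efforts(): joint torques, N m.
- env.get_ee_pos(): TCP position.
- env.get_eef_rot(): TCP orientation.
- env.get_ft_force(): force on the tool from outside, world axes, zero at the start.
- env.get_torque(): the same for the moment, N m.
- env.get_finger_gap(): finger opening in m.
- env.get_grasp_force(): force on a finger pad.
Only numpy, scipy, OpenCV 4.12 (cv2) and the standard library are available. Lean on these libraries where they do the work, as an engineer would, in place of code of your own. Each camera call takes 0.05 s, during which the arm holds its last target. There are 200 camera calls.

TASK

Press the green button fully down and let it up to wake the height gauge; then take the two or three wooden carving blanks one at a time, from the darkest wood to the palest (dark brown, red-brown, golden tan, pale cream), lay each flat on the gauge's steel base, gently lower the sprung foot onto it and hold it there a moment to read its thickness, and lay it flat on the red board if it is over 36 mm thick or on the yellow board if it is under, never one on top of another. When every blank lies on its proper board, press the green button fully once more and let it up to close the batch. Leave the carvings, tools and other things on the bench alone.

Things in the scene. Friction and masses are not known exactly. Their poses are not given: they have to be found in the camera images.
- gauge: Bench height gauge, fixed. Steel base plate 200 (x) x 130 (y) x 20 high; origin at the centre of its underside, blanks lie on its top. +x points to its green column (50 wide, x +68 to +98, 145 tall); a green head, 44 wide, 115 to 141 above the bench, reaches from the column back to x +22. The foot hangs on the vertical line x +45, y 0. The plate's -x end is open.
- seat (a point): On the plate's top face at gauge x -5, y 0: a blank centred here, lengthwise along the gauge's x, has its far end under the foot; grip it some 40 towards -x from its centre to keep the gripper clear of the head. Axes as the gauge.
- gauge_slide (a joint): Gauge reading: how far the foot is pushed down, m. 0 = up at rest, foot 85 mm above the plate's top; greatest 0.080. Thickness of the blank under the foot = 0.085 m minus the reading while the foot bears on it. A spring returns it: about 2 N to start it, 6 N at full travel. Push down on its cap, to about 11 N in all; over 45 N on a blank would dent it.
- cap_top (a point): Centre of the top of the black round cap of the spindle (34 across, 12 thick), the place to push down; 242 mm above the bench when up. It moves down with the spindle; once the foot is stopped by a blank, the cap gives up to 20 mm more on an overload spring (8 N to start, 14 N at its end), the reading staying put.
- foot (a point): Centre of the underside of the gauge's brass foot, a disc 20 across and 7 thick, carried by the spindle.
- button (a joint): Travel of the green push button, m: 0 up, 0.006 fully down (beyond 0.005 counts); sprung, about 5 N fully down, comes up by itself.
- button_top (a point): Centre of the top face of the green button (30 across), which points up, on a small grey fixed box 60 x 60, 42 above the bench; pressing moves it straight down.
- board_red: Red lacquered sorting board for thick blanks, fixed, 180 (x) x 200 (y) x 10 high; origin at the centre of its underside. Room for two blanks side by side, lying along x, at y +50 and -50.
- board_yellow: Yellow sorting board for thin blanks, fixed, same size and frame as the red one.
- blank_dark: Carving blank, a flat slab of very dark brown (nearly black) wood, 130 long (its x) x 56 wide (its y); thickness (z) between 25 and 45, to be found with the gauge. Origin: centre of its underside, z up. 0.1 to 0.3 kg. A leaf pattern is scribed on top. May be absent.
- blank_red: Carving blank, a flat slab of dark reddish-brown wood, 130 long (its x) x 56 wide (its y); thickness (z) between 25 and 45, to be found with the gauge. Origin: centre of its underside, z up. 0.1 to 0.3 kg. A leaf pattern is scribed on top. May be absent.
- blank_tan: Carving blank, a flat slab of golden tan wood, 130 long (its x) x 56 wide (its y); thickness (z) between 25 and 45, to be found with the gauge. Origin: centre of its underside, z up. 0.1 to 0.3 kg. A leaf pattern is scribed on top. May be absent.
- blank_pale: Carving blank, a flat slab of pale cream wood, 130 long (its x) x 56 wide (its y); thickness (z) between 25 and 45, to be found with the gauge. Origin: centre of its underside, z up. 0.1 to 0.3 kg. A leaf pattern is scribed on top. May be absent.
- goat: Bystander, not to be disturbed: carved wooden goat standing on a dark base 60 x 45, about 140 tall. Origin near its underside.
- monk: Bystander, not to be disturbed: small round brown carved figure, 60 across, 118 tall. Origin near its underside.
- mallet: Bystander, not to be disturbed: wooden mallet, head 56 across and 90 long, 210 long overall. Origin near its underside.
- chisel: Bystander, not to be disturbed: chisel with a pale wooden handle, 200 long. Origin near its underside.
- brush: Bystander, not to be disturbed: hand brush, 180 long. Origin near its underside.
- jar: Bystander, not to be disturbed: white ceramic jar, 60 across, 85 tall. Origin near its underside.
- offcut: Bystander, not to be disturbed: short upright round of pale wood, 48 across, 35 tall. Origin near its underside.
Not all that is in view belongs to the job. Several things have the shape of the blank_red; the one meant has the colours described above. What is shaped like the gauge but turquoise is not meant.

How it is judged:
By the outcome, as a careful person would: the job done as asked, in the order asked, and still so for the second after the job is handed in, with the robot touching nothing.
Of blank_dark, blank_red, blank_tan, blank_pale only 2 to 3 are there at a start; the rules pass over those that are not, and their reading is None.
At some moment in a run one of blank_dark, blank_red, blank_tan, blank_pale may be knocked a few centimetres aside while the robot is not near it.
Once in a run the grip may slacken for a moment while it holds something.
It also fails if it takes over 210 s, if anything falls off the work surface, if the arm or the gripper's body presses on something with over 40 N, if the wrist force passes 120 N, or if a joint passes its speed limit or range.

## Working session

There is one attempt and no reset: what is moved stays moved. The work goes in short steps, each a Python script; the robot and the scene stay as the last script left them, time stands still between calls to the robot, and variables do not carry over. Pictures are saved under pics/ and viewed, at most 14 in all, crops included, and the job is handed in when it is done.

```bash
ls; mkdir -p pics; cat > h.py <<'E'
import numpy as np, cv2
from workcell import env
def snap(name,fn=None):
    p=np.array(env.get_ee_pos()); r=env.get_eef_rot()
    c=env.read_camera(name); c['p']=p; c['r']=r
    if fn: cv2.imwrite('pics/'+fn,c['image'])
    return c
def Rm(r):
    from scipy.spatial.transform import Rotation as Ro
    return Ro.from_euler('xyz',r,degrees=True).as_matrix()
def cloud(c):
    d=c['depth']; h,w=d.shape; f=h/2/np.tan(np.radians(c['vfov'])/2)
    v,u=np.mgrid[:h,:w]
    P=np.stack([(u-c['cx'])/f*d,(v-c['cy'])/f*d,d],-1)
    if 'R' in c: W=(P-np.array(c['t']))@np.array(c['R'])
    else:
        T=np.array(c['T_tool_cam']); W=(P@T[:3,:3].T+T[:3,3])@Rm(c['r']).T+c['p']
    W[d==0]=np.nan
    return W
E
python3 - <<'E'
from h import *
import pickle
for n in('top','side'):
    c=snap(n,n+'0.png'); pickle.dump({k:c[k] for k in c},open(n+'.pkl','wb')); print(n,c['vfov'],c['cx'],c['cy'],c['R'],c['t'])
print(env.get_time(),env.get_eef_rot(),env.grasp_offset)
E
```

```text
pics
top 49.82025172660164 252.9341868687912 196.05536825307658 [[-0.01945698 -0.99980987  0.00128281]
 [-0.98798525  0.01903008 -0.15337213]
 [ 0.15331856 -0.00425155 -0.98816767]] [-0.0026694   0.50714275  1.247702  ]
side 48.453261701195544 264.99141313792785 193.3381629853919 [[-0.67946887 -0.73358468 -0.01325047]
 [-0.40279401  0.38805346 -0.82895808]
 [ 0.61325284 -0.557914   -0.55915376]] [0.3373362  0.33399784 1.08006223]
0.1 [-1.79867722e+02  3.13991801e-03  1.98192835e+01] 0.0188
```

View pics/top0.png

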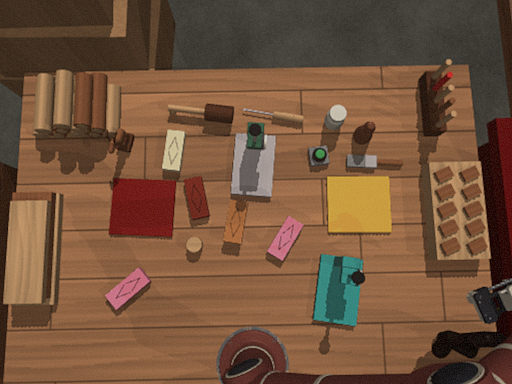

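View pics/side0.png

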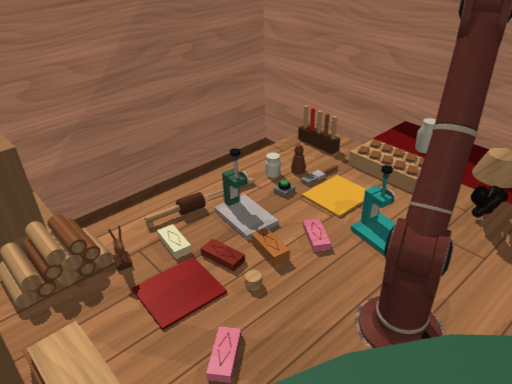

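Top view: the green gauge is at (253,165), the green button at (319,155), the red board at (142,208) and the yellow board at (359,205). Blank candidates are pale (173,150), red-brown (197,198), tan (235,222), and pink (285,238) and (128,289). The pinks fit no listed colour, so I take them as decoys. No dark blank is visible. Next is an enlarged crop to confirm, plus poses.

```bash
cat > m.py <<'E'
from h import *
def rect(W,im,seed,zmin,tol=45,rad=60):
    """min-area rect of top surface near seed pixel"""
    u,v=seed; z0=np.nanmedian(W[v-3:v+4,u-3:u+4,2]); c0=np.median(im[v-4:v+5,u-4:u+5].reshape(-1,3),0)
    m=(abs(W[...,2]-z0)<0.008)&(np.abs(im.astype(int)-c0).sum(-1)<tol*3)
    vv,uu=np.mgrid[:m.shape[0],:m.shape[1]]; m&=(abs(uu-u)<rad)&(abs(vv-v)<rad)
    m=cv2.morphologyEx(m.astype(np.uint8),cv2.MORPH_CLOSE,np.ones((5,5)))
    n,l=cv2.connectedComponents(m); k=l[v,u]
    if k==0: k=np.bincount(l[l>0]).argmax()
    P=W[l==k]; P=P[~np.isnan(P[:,0])]
    (cx,cy),(a,b),ang=cv2.minAreaRect((P[:,:2]*1000).astype(np.float32))
    if a<b: a,b=b,a; ang+=90
    return np.round([cx,cy,np.median(P[:,2])*1000,a,b,(ang+90)%180-90],1)
E
python3 - <<'E'
from m import *
import pickle
c=pickle.load(open('top.pkl','rb')); W=cloud(c); im=c['image']
for n,s in dict(pale=(167,150),red=(197,198),tan=(232,222),redb=(142,208),yel=(359,205),plate=(243,180)).items(): print(n,rect(W,im,s,0))
for n,(u,v) in dict(button=(320,155),cap=(256,129),wood=(300,200),offcut=(194,244),jar=(337,115),monk=(366,128),mallet=(218,114)).items(): print(n,np.round(W[v-1:v+2,u-1:u+2].reshape(-1,3)[[0,4,8]],3).tolist())
cv2.imwrite('pics/crop0.png',cv2.resize(im[90:270,95:345],None,fx=3.2,fy=3.2,interpolation=cv2.INTER_CUBIC))
E
```

```text
pale [662.4 240.4  30.  128.8  56.4  -7.5]
red [507.4 167.9  26.8 129.9  56.1  11.5]
tan [428.3  45.1  41.8 129.5  55.6  -9.9]
redb [526.1 337.9   8.4 375.8 336.3 -84.9]
yel [ 482.3 -355.2    1.3  392.1  382.1   88.9]
plate [612.  -12.3  19.7 200.4 127.8  -5.4]
button [[0.637, -0.224, 0.042], [0.634, -0.227, 0.039], [0.63, -0.229, 0.044]]
cap [[0.66, -0.021, 0.243], [0.656, -0.023, 0.245], [0.655, -0.026, 0.242]]
wood [[0.501, -0.16, -0.0], [0.497, -0.163, 0.002], [0.494, -0.166, 0.001]]
offcut [[0.366, 0.174, 0.033], [0.362, 0.171, 0.038], [0.359, 0.168, 0.036]]
jar [[0.75, -0.273, 0.091], [0.748, -0.277, 0.087], [0.747, -0.281, 0.082]]
monk [[0.702, -0.356, 0.106], [0.696, -0.356, 0.113], [0.695, -0.361, 0.107]]
mallet [[0.773, 0.096, 0.055], [0.772, 0.094, 0.05], [0.769, 0.091, 0.048]]
```

View pics/crop0.png

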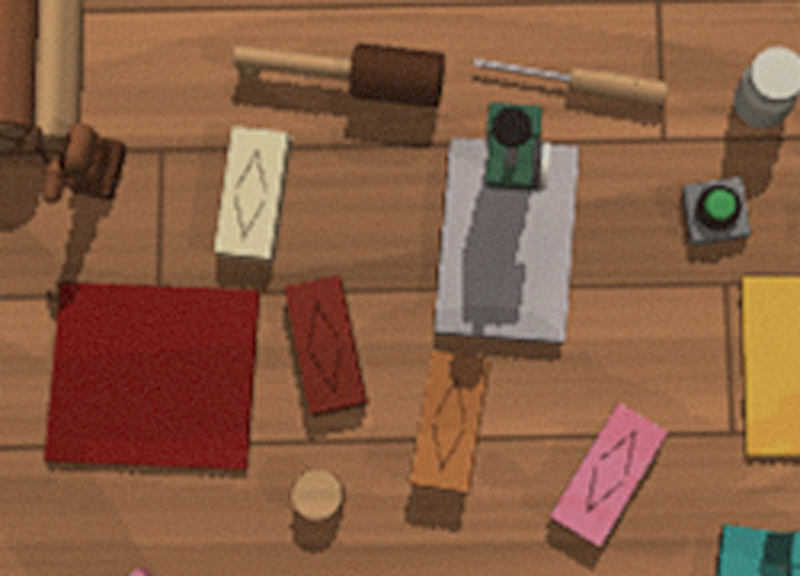

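Red-brown (197,198), tan (235,222) and pale (173,150) are confirmed as wood-coloured blanks, while pink (285,238) and (128,289) are decoys. No dark blank is present, so the order is red, tan, pale. Next I measure the boards and check IK, including half-turn options.

```bash
python3 - <<'E'
from m import *
import pickle
c=pickle.load(open('top.pkl','rb')); W=cloud(c); im=c['image']; hsv=cv2.cvtColor(im,cv2.COLOR_BGR2HSV)
def colr(n,box,f,zr):
    x0,y0,x1,y1=box; h=hsv[y0:y1,x0:x1].astype(int); w=W[y0:y1,x0:x1]
    m=f(h)&(w[...,2]>zr[0])&(w[...,2]<zr[1]); P=w[m]
    r=cv2.minAreaRect((P[:,:2]*1000).astype(np.float32)); print(n,m.sum(),np.round(P.mean(0),4),r)
colr('red',(100,170,180,245),lambda h:(h[...,1]>180)&((h[...,0]<6)|(h[...,0]>172)),(-.0,.02))
colr('yel',(315,165,400,245),lambda h:(h[...,1]>150)&(h[...,0]>18)&(h[...,0]<32),(-.0,.02))
colr('btn',(305,140,335,170),lambda h:(h[...,1]>120)&(h[...,0]>45)&(h[...,0]<80),(.02,.07))
colr('cap',(240,115,275,145),lambda h:h[...,2]<70,(.225,.26))
g=W[120:165,105:140].reshape(-1,3); g=g[g[:,2]>.03]; print('goat',np.nanmin(g,0),np.nanmax(g,0))
print(np.array(env.read_camera('wrist')['T_tool_cam']).round(3).tolist())
from scipy.spatial.transform import Rotation as Ro
def t(n,x,y,z,yaw):
    q=env.inverse_kinematics([x,y,z],[180,0,yaw]); print(n,yaw,None if q is None else np.round(q).tolist())
for n,x,y,b in (('red-',.507-.0294,.168-.006,11.5),('red+',.507+.0294,.168+.006,11.5),('tan-',.428-.03,.045+.005,-10),('tan0',.428,.045,-10),('tan+',.458,.04,-10),('pale-',.632,.244,-7.5),('seat',.575,-.009,-5.4),('rb',.5,.33,2),('yb',.48,-.35,2)):
    for y2 in (b,b+180 if b<0 else b-180): t(n,x,y,.03,y2)
E
```

```text
red 3418 [0.4832 0.3386 0.01  ] ((484.9226989746094, 339.7403259277344), (199.39041137695312, 180.2220916748047), 86.4735336303711)
yel 3391 [ 0.4814 -0.3476  0.0095] ((481.4089660644531, -348.175048828125), (202.5216827392578, 181.60597229003906), 88.91620635986328)
btn 60 [ 0.6394 -0.2257  0.0407] ((640.774169921875, -226.57119750976562), (26.836666107177734, 29.72125244140625), 59.160030364990234)
cap 125 [ 0.6558 -0.0185  0.242 ] ((655.9841918945312, -17.99526596069336), (32.39727020263672, 31.107744216918945), 89.90837860107422)
goat [0.63519356 0.3818953  0.03026501] [0.76419391 0.454047   0.144541  ]
[[-0.0, -0.968, -0.25, 0.07], [1.0, 0.0, -0.001, -0.0], [0.001, -0.25, 0.968, -0.167], [0.0, 0.0, 0.0, 1.0]]
red- 11.5 [-20.0, 39.0, -1.0, 116.0, 2.0, 25.0, -102.0]
red- -168.5 [-6.0, 41.0, -23.0, 115.0, 31.0, 30.0, 50.0]
red+ 11.5 [-19.0, 42.0, -2.0, 106.0, 3.0, 32.0, -101.0]
red+ -168.5 [-2.0, 45.0, -29.0, 106.0, 34.0, 38.0, 50.0]
tan- -10 [-13.0, 34.0, 3.0, 132.0, -8.0, 14.0, -102.0]
tan- 170 [2.0, 35.0, -18.0, 131.0, 36.0, 18.0, 33.0]
tan0 -10 [-11.0, 35.0, 3.0, 127.0, -7.0, 17.0, -102.0]
tan0 170 [4.0, 36.0, -18.0, 127.0, 32.0, 21.0, 39.0]
tan+ -10 [-10.0, 37.0, 4.0, 123.0, -7.0, 21.0, -101.0]
tan+ 170 [9.0, 39.0, -25.0, 122.0, 36.0, 26.0, 36.0]
pale- -7.5 [-24.0, 49.0, 2.0, 86.0, -2.0, 44.0, -119.0]
pale- 172.5 [-5.0, 54.0, -35.0, 86.0, 36.0, 52.0, 32.0]
seat -5.4 [-4.0, 43.0, 4.0, 105.0, -6.0, 33.0, -91.0]
seat 174.6 [22.0, 48.0, -38.0, 104.0, 42.0, 44.0, 45.0]
rb 2 [-36.0, 44.0, 1.0, 100.0, -1.0, 36.0, -122.0]
rb -178 [-14.0, 49.0, -38.0, 100.0, 41.0, 45.0, 21.0]
yb 2 [33.0, 44.0, 2.0, 101.0, -3.0, 35.0, -51.0]
yb -178 [55.0, 48.0, -35.0, 101.0, 39.0, 44.0, 92.0]
```

```bash
cat >> h.py <<'E'
def fz(n=5): return np.mean([env.get_ft_force()[2] for _ in range(n)])
def press_button():
    x,y=.640,-.226
    env.gripper_to(0.0,20)
    env.movep([x,y,.13],[180,0,178]); env.servo_line([x,y,.06],v=.1); f0=fz()
    log=[]; z=.052; fin=False
    while z>.024:
        env.servo_line([x,y,z],v=.03); env.hold(.05); f=fz()-f0; log.append((round(env.get_ee_pos()[2],4),round(f,1)))
        if f>11: break
        z-=.001
    env.hold(.2); print('btn',log)
    env.servo_line([x,y,.13],v=.12); env.hold(.1)
E
python3 - <<'E'
from m import *
press_button()
c=snap('top','top1.png'); W=cloud(c)
for n,s in dict(pale=(167,150),red=(197,198),tan=(232,222)).items(): print(n,rect(W,c['image'],s,0))
print(env.get_time(),env.get_ee_pos())
E
```

```text
btn [(np.float64(0.052), np.float64(-0.4)), (np.float64(0.051), np.float64(0.5)), (np.float64(0.0499), np.float64(-0.2)), (np.float64(0.0489), np.float64(-0.8)), (np.float64(0.048), np.float64(0.6)), (np.float64(0.0469), np.float64(0.1)), (np.float64(0.046), np.float64(-1.0)), (np.float64(0.045), np.float64(0.6)), (np.float64(0.044), np.float64(-0.3)), (np.float64(0.0429), np.float64(1.0)), (np.float64(0.0423), np.float64(1.5)), (np.float64(0.0412), np.float64(2.2)), (np.float64(0.0402), np.float64(2.8)), (np.float64(0.0391), np.float64(3.5)), (np.float64(0.0382), np.float64(3.7)), (np.float64(0.0372), np.float64(4.8)), (np.float64(0.0364), np.float64(5.2)), (np.float64(0.0364), np.float64(10.1)), (np.float64(0.0363), np.float64(14.2))]
pale [663.  240.   30.1 128.8  57.   -7.4]
red [507.8 167.6  27.  130.6  56.   11.4]
tan [428.7  45.   41.9 129.2  55.9 -10. ]
11.6917 [ 0.63933033 -0.22597319  0.12881953]
```

View pics/top1.png

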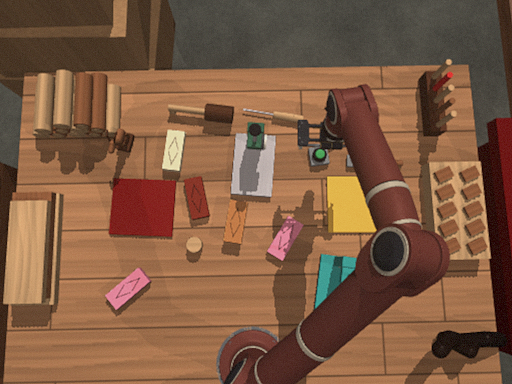

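```bash
cat >> h.py <<'E'
G=np.array([.6117,-.0128]); GY=-5.4
OFF=.030
def ax(yaw): a=np.radians(yaw); return np.array([np.cos(a),np.sin(a)])
def rot(yaw): return [180,0,(yaw+360)%360-180]   # camera towards -x
def st(tag): print(tag,'t=%.1f gap=%.4f gf=%.1f'%(env.get_time(),env.get_finger_gap(),env.get_grasp_force()),np.round(env.get_ee_pos(),4))
def pick(x,y,yaw,base,off=OFF,up=.15,force=45):
    p=np.array([x,y])-off*ax(yaw)
    env.gripper_to(.085); env.movep([*p,.16],rot(yaw))
    env.servo_line([*p,base+.004],v=.12,max_force=12); 
    env.gripper_to(.03,force); st('grip')
    env.servo_line([*p,up],v=.1); env.hold(.2); st('lift')
def seat(t,slide,cx=-.007):
    """carry to the seat; TCP is 4 mm above blank's underside"""
    a=ax(GY); p0=G+(cx-.115-OFF)*a; p1=G+(cx-OFF)*a
    env.movep([*p0,.15],rot(GY)); env.servo_line([*p0,slide+.004],v=.12); st('pre')
    env.servo_line([*p1,slide+.004],v=.1)
    hit=env.servo_line([*p1,.0225],v=.03,max_force=5); st('down %s'%hit)
    env.gripper_to(.075); env.hold(.1)
    env.servo_line([*p1,.16],v=.15)
def measure(t):
    x,y=G+.045*ax(GY)
    env.servo_line([*(G-.037*ax(GY)),.30],v=.2)
    env.gripper_to(0,20); env.servo_line([x,y,.30],v=.15); env.servo_line([x,y,.252],v=.1); env.hold(.1); f0=fz(10)
    z=.242-.085+t+.006; env.servo_line([x,y,z],v=.04); log=[]
    for _ in range(22):
        env.servo_line([x,y,z],v=.02); env.hold(.05); f=fz(10)-f0; log.append((round(float(env.get_ee_pos()[2])*1000,1),round(float(f),1)))
        if f>10.3: break
        z-=.001
    env.hold(1.2); print('meas',log,'hold f',fz(10)-f0)
    env.servo_line([x,y,.30],v=.08)
E
python3 - <<'E'
from m import *
env.movep([.55,-.1,.28],rot(0))
pick(.5077,.1677,11.4,0); seat(.027,.06)
c=snap('top','top2.png'); c=snap('side','side2.png')
E
```

```text
grip t=17.1 gap=0.0557 gf=45.0 [0.4783 0.1615 0.0041]
lift t=18.9 gap=0.0559 gf=45.0 [0.4781 0.1617 0.1496]
pre t=20.5 gap=0.0557 gf=45.0 [0.4609 0.0022 0.0644]
down True t=23.0 gap=0.0556 gf=45.0 [ 0.5748 -0.0093  0.0242]
```

View pics/side2.png

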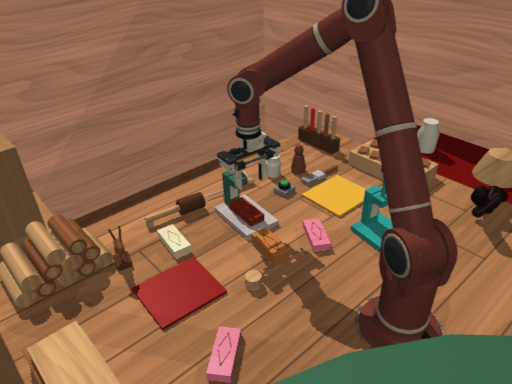

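The red blank lies flat on the gauge base at (245,208), and the tan and pale blanks are untouched. Next I measure it.

```bash
python3 - <<'E'
from m import *
measure(.027)
env.movep([.56,-.25,.28],rot(0))
c=snap('top','top3.png'); W=cloud(c)
for n,s in dict(pale=(167,150),red=(250,178),tan=(232,222)).items(): print(n,rect(W,c['image'],s,0))
print(env.get_time())
E
```

```text
meas [(190.2, 5.1), (189.0, 4.4), (188.0, 5.1), (187.1, 5.0), (186.1, 4.9), (185.1, 4.9), (184.4, 6.3), (183.9, 8.2), (183.0, 8.4), (182.1, 9.1), (181.2, 9.0), (180.3, 8.7), (179.3, 10.1), (178.4, 9.8), (177.5, 9.9), (176.6, 10.2), (175.6, 9.5), (174.7, 10.8)] hold f 11.201097819915832
pale [663.8 240.5  30.2 130.2  56.7  -7.1]
red [603.1 -10.8  46.7 127.2  55.8  -5.6]
tan [428.8  45.   41.8 129.3  56.1  -9.9]
39.4083
```

View pics/top3.png

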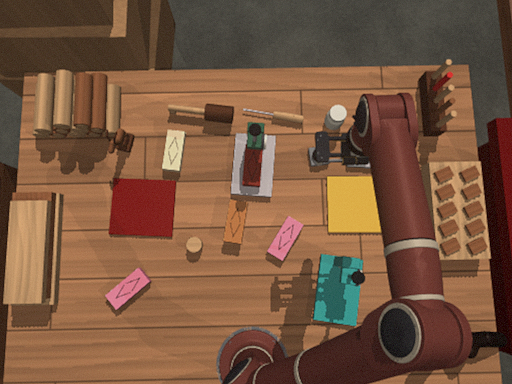

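```bash
python3 - <<'E'
from m import *
import pickle
c=pickle.load(open('top.pkl','rb')); W=cloud(c)
w=W[245:330,310:375].reshape(-1,3)
for z in (.1,.2): 
    s=w[(w[:,2]>z)&(w[:,2]<.4)]; print(z,s.min(0),s.max(0),len(s))
E
```

```text
0.1 [ 0.23288726 -0.31002462  0.10044596] [ 0.31404893 -0.24848929  0.24602247] 614
0.2 [ 0.24481676 -0.29055028  0.23220969] [ 0.27499705 -0.25682608  0.24602247] 147
```

```bash
cat >> h.py <<'E'
BY=(np.array([.4814,-.3480]),-1.1); BR=(np.array([.4845,.3395]),-3.5)
def unseat(slide,cx=-.007,force=45):
    a=ax(GY); p0=G+(cx-.115-OFF)*a; p1=G+(cx-OFF)*a
    env.gripper_to(.075); env.movep([*p1,.16],rot(GY)); env.servo_line([*p1,.0242],v=.1,max_force=12)
    env.gripper_to(.03,force); st('grip')
    env.servo_line([*p1,slide+.004],v=.08); env.servo_line([*p0,slide+.004],v=.1); env.servo_line([*p0,.16],v=.12); st('out')
def place(b,s):
    c,yw=b; p=c+s*.05*ax(yw+90)-OFF*ax(yw)
    env.movep([*p,.16],rot(yw)); env.servo_line([*p,.04],v=.12); st('above')
    hit=env.servo_line([*p,.0125],v=.03,max_force=5); st('down %s'%hit)
    env.gripper_to(.075); env.hold(.1); env.servo_line([*p,.2],v=.15); st('rel')
E
python3 - <<'E'
from m import *
env.movep([.56,-.05,.28],rot(GY))
unseat(.06); place(BY,-1)
env.movep([.5,-.15,.25],rot(0))
c=snap('top','top4.png'); W=cloud(c)
for n,s in dict(pale=(167,150),tan=(232,222)).items(): print(n,rect(W,c['image'],s,0))
print(env.get_time())
E
```

```text
grip t=44.0 gap=0.0553 gf=45.0 [ 0.575  -0.0093  0.0244]
out t=46.9 gap=0.0556 gf=45.0 [0.4598 0.0013 0.1594]
above t=49.5 gap=0.0559 gf=45.0 [ 0.4512 -0.3976  0.0408]
down True t=50.3 gap=0.0558 gf=45.0 [ 0.4502 -0.3973  0.0145]
rel t=52.4 gap=0.0751 gf=0.0 [ 0.4498 -0.3972  0.199 ]
pale [663.1 240.9  30.2 128.7  57.9  -7.3]
tan [428.7  45.1  42.1 129.   55.9  -9.9]
53.4417
```

View pics/top4.png

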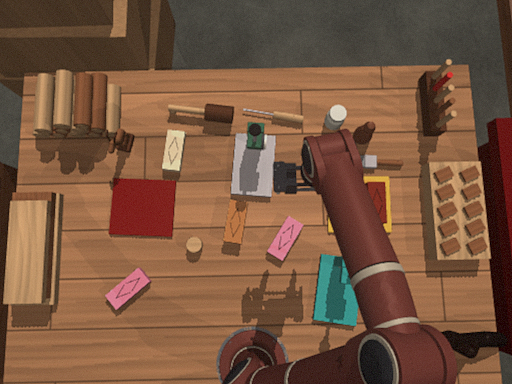

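The red blank lies flat on the yellow board at (376,204), and the others have not moved. Next the tan one.

```bash
python3 - <<'E'
from m import *
pick(.4287,.0450,-9.9,0); seat(.042,.045)
measure(.042)
env.movep([.56,-.25,.28],rot(0))
c=snap('top','top5.png'); W=cloud(c)
for n,s in dict(pale=(167,150),tan=(250,178)).items(): print(n,rect(W,c['image'],s,0))
print(env.get_time())
E
```

```text
grip t=56.9 gap=0.0560 gf=45.0 [0.3991 0.0499 0.0041]
lift t=58.7 gap=0.0559 gf=45.0 [0.399  0.0502 0.1497]
pre t=60.1 gap=0.0555 gf=45.0 [0.4608 0.0019 0.0495]
down True t=62.1 gap=0.0559 gf=45.0 [ 0.5746 -0.0094  0.0242]
meas [(205.2, 3.7), (204.0, 3.3), (203.0, 3.6), (202.0, 3.9), (201.0, 4.4), (200.0, 3.7), (199.5, 5.5), (199.1, 7.8), (198.2, 8.9), (197.2, 8.3), (196.3, 9.3), (195.4, 8.4), (194.5, 9.1), (193.5, 9.5), (192.6, 9.4), (191.7, 10.0), (190.8, 10.0), (189.9, 10.3)] hold f 10.68364184918487
pale [663.1 240.7  30.2 128.8  56.8  -7.6]
tan [602.5 -10.9  62.  128.1  55.9  -5.9]
77.8917
```

View pics/top5.png

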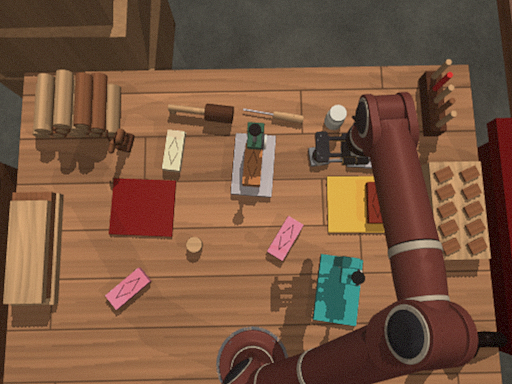

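Tan is about 42 mm thick, so it goes on the red board. Then the pale one.

```bash
python3 - <<'E'
from m import *
env.movep([.56,-.05,.28],rot(GY))
unseat(.045); place(BR,-1)
env.movep([.5,-.1,.25],rot(0))
c=snap('top','top6.png'); W=cloud(c)
for n,s in dict(pale=(167,150),tan=(158,210)).items(): print(n,rect(W,c['image'],s,0))
print(env.get_time())
E
```

```text
grip t=82.5 gap=0.0560 gf=45.0 [ 0.575  -0.0094  0.0245]
out t=85.3 gap=0.0556 gf=45.0 [0.4598 0.0013 0.1594]
above t=87.6 gap=0.0557 gf=45.0 [0.4519 0.292  0.0407]
down True t=88.4 gap=0.0561 gf=45.0 [0.4513 0.2912 0.0144]
rel t=90.4 gap=0.0749 gf=0.0 [0.4511 0.2909 0.1991]
pale [663.3 239.7  30.1 129.9  57.6  -6.4]
tan [481.3 290.3  52.1 129.2  57.1  -3.8]
91.9583
```

View pics/top6.png

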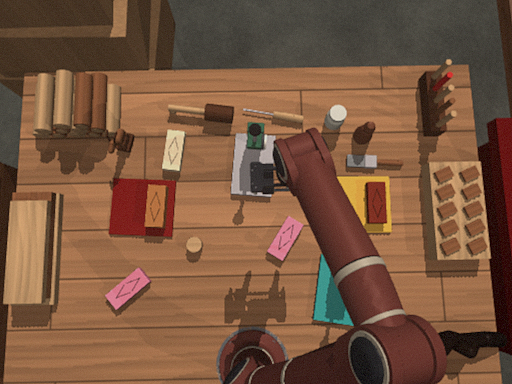

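Tan is on the red board at (156,207), red is on the yellow board at (376,203), and pale is still at (173,150).

```bash
python3 - <<'E'
from m import *
env.movep([.5,.2,.25],rot(0))
pick(.6631,.2402,-7.2,0); env.movep([.47,.1,.17],rot(GY)); seat(.030,.06)
measure(.030)
env.movep([.56,-.25,.28],rot(0))
c=snap('top','top7.png'); W=cloud(c)
for n,s in dict(pale=(250,178),tan=(158,210)).items(): print(n,rect(W,c['image'],s,0))
print(env.get_time())
E
```

```text
grip t=96.3 gap=0.0558 gf=45.0 [0.6333 0.2438 0.0041]
lift t=98.1 gap=0.0553 gf=45.0 [0.6332 0.2439 0.1495]
pre t=100.3 gap=0.0558 gf=45.0 [0.4611 0.0022 0.0645]
down True t=102.8 gap=0.0561 gf=45.0 [ 0.5748 -0.0093  0.0241]
meas [(193.2, 5.5), (192.0, 4.7), (191.0, 5.6), (190.0, 3.4), (189.0, 4.7), (188.1, 4.5), (187.4, 6.2), (186.9, 7.8), (186.0, 7.7), (185.1, 8.8), (184.2, 9.1), (183.3, 8.7), (182.4, 8.5), (181.5, 9.8), (180.5, 9.3), (179.6, 10.6)] hold f 10.376007533414473
pale [602.5 -10.7  49.6 127.8  56.1  -5.9]
tan [481.7 289.7  51.8 128.5  57.6  -3. ]
118.4083
```

View pics/top7.png

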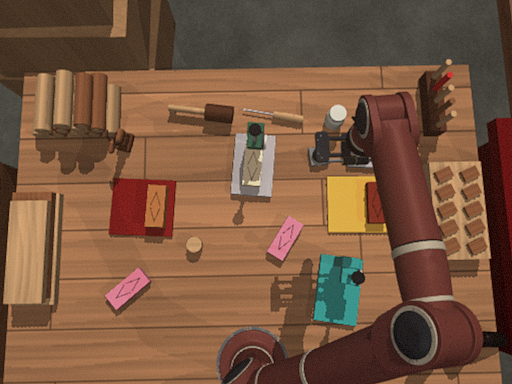

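Pale is about 30 mm, so it goes on the yellow board. I check the layout before closing.

```bash
python3 - <<'E'
from m import *
env.movep([.56,-.05,.28],rot(GY))
unseat(.06); place(BY,1)
env.movep([.5,.0,.25],rot(0)); env.movep([.5,.2,.25],rot(0))
c=snap('top','top8.png'); W=cloud(c)
for n,s in dict(pale=(343,205),red=(376,203)).items(): print(n,rect(W,c['image'],s,0))
print(env.get_time())
E
```

```text
grip t=123.0 gap=0.0558 gf=45.0 [ 0.575  -0.0093  0.0244]
out t=125.9 gap=0.0558 gf=45.0 [0.4598 0.0012 0.1594]
above t=128.2 gap=0.0557 gf=45.0 [ 0.4531 -0.2975  0.0407]
down True t=129.0 gap=0.0557 gf=45.0 [ 0.4521 -0.2973  0.0144]
rel t=131.1 gap=0.0751 gf=0.0 [ 0.4517 -0.2973  0.1991]
pale [ 482.2 -297.4   39.8  129.2   55.7   -1.6]
red [ 480.6 -396.1   36.4  130.3   58.1   -1. ]
133.0833
```

View pics/top8.png

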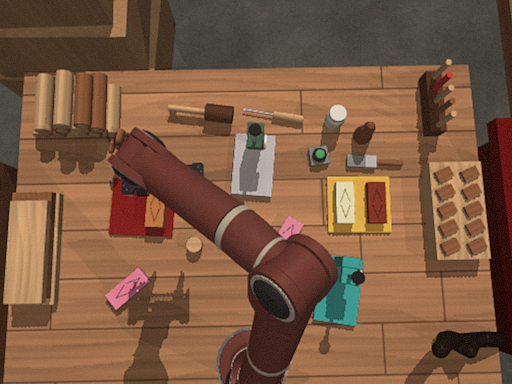

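Pale (344,203) and red (376,203) lie flat side by side on yellow, and tan is on red. Next I press the button to close the batch.

```bash
python3 - <<'E'
from m import *
env.movep([.5,-.1,.28],rot(0))
press_button()
env.servo_line([.640,-.226,.2],v=.15); env.hold(.5)
c=snap('top','top9.png'); W=cloud(c)
for n,s in dict(pale=(343,205),tan=(158,210)).items(): print(n,rect(W,c['image'],s,0))
print(env.get_time())
E
```

```text
btn [(np.float64(0.052), np.float64(1.4)), (np.float64(0.051), np.float64(1.1)), (np.float64(0.05), np.float64(0.3)), (np.float64(0.049), np.float64(1.9)), (np.float64(0.048), np.float64(0.0)), (np.float64(0.0469), np.float64(1.2)), (np.float64(0.0459), np.float64(0.4)), (np.float64(0.0449), np.float64(0.3)), (np.float64(0.0439), np.float64(1.2)), (np.float64(0.043), np.float64(0.6)), (np.float64(0.0423), np.float64(1.3)), (np.float64(0.0412), np.float64(2.8)), (np.float64(0.0402), np.float64(2.9)), (np.float64(0.0392), np.float64(3.9)), (np.float64(0.0382), np.float64(4.8)), (np.float64(0.0372), np.float64(5.7)), (np.float64(0.0365), np.float64(6.1)), (np.float64(0.0364), np.float64(9.7)), (np.float64(0.0363), np.float64(13.5))]
pale [ 483.2 -297.2   39.8  127.2   56.7   -2.2]
tan [481.1 290.6  52.  128.8  58.7  -3.8]
145.55
```

View pics/top9.png

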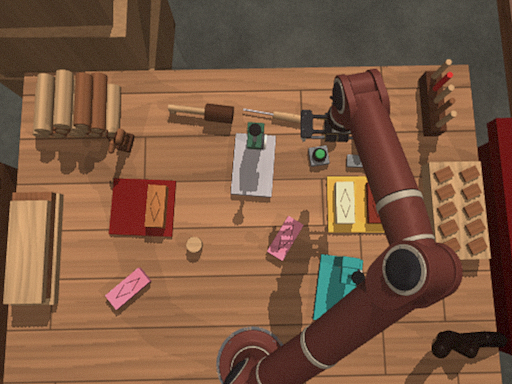

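The button went fully down and came back up, all blanks are on their boards, and the robot is clear, so I hand in.

```bash
python3 -c "
from workcell import env
print(env.job_done())"
```

```text
the job is handed in; nothing more can be done
None
```

The job is handed in: the red-brown (about 27 mm) and pale (about 30 mm) blanks lie on the yellow board, the tan one (about 42 mm) is on the red board, no dark blank was there, and the button was pressed fully at the start and the end (about 146 s in all).

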